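# Tip the wooden balls out of a divided organiser

### The job

Lift the divided organiser by its carrying bar, hold it over the open aluminium tray and tip it towards the corner of the compartment with the two wooden balls, so that both roll out into the tray and everything else stays in its own compartment. Then stand the organiser upright again on the middle of its round rubber mat and let go. Do not touch the small pieces with the gripper, spill nothing on the bench and leave the other things where they are.

Things in the scene. Friction and masses are not known exactly. Their poses are not given: they have to be found in the camera images.
- organiser: White plastic open organiser, 176 x 176 mm, floor 4 mm thick, 4 mm walls up to 40 mm above the underside, about 0.45 kg full. Dividers on its x and y axes make four compartments: x>0, y>0 holds the two balls; x<0, y>0 a wooden wheel; x<0, y<0 two dowels; x>0, y<0 a steel collar. Origin: centre of underside, z up. It starts on the mat at any yaw.
- organiser_bar (a point): Middle of the organiser's carrying bar, 109 mm above its underside, axes as the organiser's. Square wooden bar 18 x 18 mm, 120 mm long, along the organiser's x (fingers close along y), from 100 to 118 mm above the underside, on two 12 mm steel posts at x = +-54 mm; 60 mm of free height between bar and dividers.
- organiser_spout (a point): Tip of the balls' corner: x, y = +88 mm, top of the floor, 4 mm above the underside; axes as the organiser's. At all four corners the walls stop 50 mm short of the corner, leaving a gap about 65 mm wide with a sill 1.8 mm above the floor. Balls roll over a sill when tilted some 25 to 35 degrees towards that corner (40 to 45 is ample); the walls hold all else.
- tray: Open aluminium component tray, fixed to the bench, 200 (x) x 170 (y) x 55 mm high, 4 mm walls, grey fabric liner, inner floor 8 mm above the bench; two thin flat rim tabs out to x = +-110 mm. Origin: centre of the underside.
- mat: Round black rubber mat, 250 mm across, 4 mm thick, fixed to the bench; the organiser's home. Origin: centre of the underside.
- ball0_center (a point): Centre of a plain wooden ball, 30 mm across, 12 g.
- ball1_center (a point): Centre of a plain wooden ball, 30 mm across, 12 g.
- ball0: The same wooden ball as ball0_center (this origin lies on its skin and turns with it; use the centre).
- ball1: The same wooden ball as ball1_center (this origin lies on its skin and turns with it; use the centre).
- dowel0: A wooden dowel offcut, 16 mm across, 60 mm long along its x, lying in the organiser at the start; origin at the middle of its underside, on its skin (turns with it).
- dowel1: A wooden dowel offcut, 16 mm across, 60 mm long along its x, lying in the organiser at the start; origin at the middle of its underside, on its skin (turns with it).
- wheel: A wooden toy wheel, a disc 48 mm across and 16 mm thick, lying flat in the organiser at the start; origin at the centre of its underside.
- collar: A steel collar, a ring 46 mm across outside, 24 mm hole, 18 mm high, lying flat in the organiser at the start; origin at the centre of its underside.
- screwdriver: Bystander, leave alone: screwdriver 200 mm long lying between mat and tray; origin at its underside.
- hammer: Bystander, leave alone: hammer 270 mm long lying beyond the mat and tray; origin at its underside.
- glue: Bystander, leave alone: white glue bottle, 60 mm across, 130 mm tall, standing near the robot on its right; its origin is the centre of its underside.
- offcut: Bystander, leave alone: wood block 140 x 60 x 35 mm lying beyond the mat and tray; its origin is the centre of its underside.
- tin: Bystander, leave alone: tin, 80 mm across, 90 mm tall, standing near the robot on its left; its origin is the centre of its underside.

How it is judged (in metres and radians):
On the way, in this order (a step that is already met when the one before it is completed fails the run):
1. the organiser is held off its mat (height (world z) of organiser above 0.03 m and contact force between the fingers and organiser above 1 N), for 0.1 s.
2. both balls lie in the tray (x of ball0_center in the frame of tray between -0.098 and 0.098 m and y of ball0_center in the frame of tray between -0.083 and 0.083 m and z of ball0_center in the frame of tray between 0 and 0.055 m and x of ball1_center in the frame of tray between -0.098 and 0.098 m and y of ball1_center in the frame of tray between -0.083 and 0.083 m and z of ball1_center in the frame of tray between 0 and 0.055 m), for 0.2 s.
3. the organiser stands upright on its mat again (horizontal distance between organiser and mat below 0.03 m and angle between organiser's own z axis and vertical below 0.06 rad and z of organiser in the frame of mat below 0.008 m and linear speed of organiser below 0.02 m/s), for 0.2 s.
At the end, for the whole second after the job is handed in: Both balls lie at rest inside the tray (below its rim); the wheel, dowels and collar are each still in their own compartment of the organiser; the organiser stands at rest on the mat, upright within 0.06 rad, its centre within 30 mm of the mat's centre (all of step 2 and all of step 3 and x of wheel in the frame of organiser between -0.09 and 0 m and y of wheel in the frame of organiser between 0 and 0.09 m and z of wheel in the frame of organiser between 0 and 0.05 m and x of dowel0 in the frame of organiser between -0.09 and 0 m and y of dowel0 in the frame of organiser between -0.09 and 0 m and z of dowel0 in the frame of organiser between 0 and 0.05 m and x of dowel1 in the frame of organiser between -0.09 and 0 m and y of dowel1 in the frame of organiser between -0.09 and 0 m and z of dowel1 in the frame of organiser between 0 and 0.05 m and x of collar in the frame of organiser between 0 and 0.09 m and y of collar in the frame of organiser between -0.09 and 0 m and z of collar in the frame of organiser between 0 and 0.05 m and linear speed of each of ball0, ball1 below 0.05 m/s); the robot touches nothing.
It fails at once if a ball falls on the bench (height (world z) of any of ball0_center, ball1_center below 0.018 m).
It fails at once if the wheel, a dowel or the collar leaves the organiser (z of any of wheel, dowel0, dowel1, collar in the frame of organiser above 0.08 m or z of any of wheel, dowel0, dowel1, collar in the frame of organiser below -0.01 m or distance between any of wheel, dowel0, dowel1, collar and organiser above 0.14 m).
It fails at once if the gripper touches one of the small pieces (contact force between the fingers and ball0 above 0.5 N or contact force between the fingers and ball1 above 0.5 N or contact force between the fingers and wheel above 0.5 N or contact force between the fingers and dowel0 above 0.5 N or contact force between the fingers and dowel1 above 0.5 N or contact force between the fingers and collar above 0.5 N).
It fails at once if a bystander is moved more than 30 mm (distance of any of screwdriver, hammer, glue, offcut, tin from where it was at the start of the episode above 0.03 m).
It also fails if it takes over 64 s, if anything falls off the work surface, if the arm or the gripper's body presses on something with over 40 N, if the wrist force passes 120 N, or if a joint passes its speed limit or range.

### The arm

A 6-joint arm with a two-finger parallel gripper is mounted at the origin on the work surface. World frame = base frame: x ahead of the robot, y to its left, z up, the work surface at z = 0. Lengths are in m, angles in degrees, forces in N, time in s.
With the tool pointing down it reaches from about 0.35 to 0.725 m from the base axis. Payload 6 kg.
Tool frame: the origin (TCP) lies at the centre of the arm's flange, where the gripper is bolted on; the fingertips stand 173 mm ahead of it and the grasp point (between the pads) lies 155 mm ahead of it (env.tips_ahead is the distance from the TCP to the fingertips, in m); z points along the fingers, y is the line along which they close (so a half turn about z gives the same grasp; the last joint's range is limited). The gripper opens to 85 mm and grips with 20 to 120 N. Pads are 22 mm wide; open, the fingers measure 114 mm over their backs; the gripper's body (76 mm by 85 mm) begins 54 mm behind the grasp point. The pads swing forward as they close: fully open they stand 13 mm farther back than shut.
Start: joints at [94.922, 2.303, 4.859, 0, -92.561, -19.12], TCP at [0.147, 0.582, 0.405] pointing down, gripper open.
Joint ranges: [-146.85, 146.85], [-73.84, 115.35], [-62.03, 85.46], [-188.31, 113.3], [-161.28, -10.13], [-171.36, 171.36]. Speed limits (degrees/s): [147.25, 147.25, 172.46, 180, 180, 180].

### API

Orientations are given as [roll, pitch, yaw] about the fixed x, y, z axes, in that order (R = Rz(yaw) Ry(pitch) Rx(roll)).
In Python, from bench import env, optics, job gives the robot as it stands.
- The arm moves only by the tool apply_moves, never from a script. Its arguments are lists of equal length, an entry for each row: "travel": the shift along the tool's x, y, z in cm, a list of three; "twist": the turn, a rotation vector about the tool's x, y, z in degrees, a list of three. In form: {"travel": [[tx, ty, tz], ...], "twist": [[wx, wy, wz], ...]}. A call has 1 to 12 rows; each row is the pose to reach, as a shift and turn from the pose commanded when the call began, along the tool's axes at that moment; what a row does not reach only later rows make up. A row lasts 1/8 s, in which the tool goes at most 62.5 mm and 10.7 degrees, less where a joint would pass 70% of its speed; a pose out of reach is approached as far as the arm can. A call with a gripper value outside its range is refused whole. "hand" is the opening, from -1 (shut) to 1 (fully open), set as the call begins (left out, the last holds). The fingers move at their own pace and stop on an object; "newtons" is the grip in N (left out, the last holds). Time passes only in rows, so rows that repeat a pose let the fingers close. It gives the time, the measured TCP pose, the force, the opening and the grip force at its end, in the units of the state.
- env.sense(): the state, without advancing time (a new reading comes with each control period).
- optics.capture(name): name is "side" or "top"; returns a dict with "color" (480x640x3 uint8, blue, green, red), "depth" (480x640 float32, m along the optical axis (not along the pixel's ray), 0 where there is no reading), "fx", "fy", "cx", "cy" (pixels), "cam_to_world" (4x4, takes a point from camera to world coordinates). Camera axes: x right, y up, looking along -z (the intrinsics and any distortion apply to the point x, -y, -z); pixel columns grow to the right and rows downward; lengths in m; the calibration is good to about 2 mm. A picture is of the moment at which its call begins.
- job.sign_off(): hands the job in; it is judged then, once.
The state is a dict: "clock": time; "joint_positions": joint angles; "qd": joint speeds; "joint_efforts": joint torques, N m; "tcp_pos": TCP position; "orientation": TCP orientation; "force": force on the tool from outside, world axes, zero at the start; "torque": the same for the moment, N m; "opening": opening from 0.0 (shut) to 1.0 (fully open); "gripper_force": force on a finger pad.
Only numpy, scipy, OpenCV 4.12 (cv2) and the standard library are available. Lean on these libraries where they do the work, as an engineer would, in place of code of your own. Each camera call takes 0.05 s, during which the arm holds its last target. There are 200 camera calls.

## Working session

There is one attempt and no reset: what is moved stays moved. The work goes in short steps, Python scripts to look and compute and a tool call to move; the robot and the scene stay as the last step left them, time stands still between calls to the robot, and variables do not carry over. Pictures are saved under pics/ and viewed, at most 10 in all, crops included, and the job is handed in when it is done.

Besides the shell and the picture viewer there is one more tool, called after "Request:" by a JSON object that holds its "name" and its "arguments", one argument or row to a line. apply_moves: Moves the arm, as the interface text tells. Its arguments: {"type":"object","properties":{"travel":{"type":"array"},"twist":{"type":"array"},"hand":{"type":"number"},"newtons":{"type":"number"}},"required":["travel","twist"]}

```bash
mkdir -p pics; ls; cat > h.py <<'E'
import numpy as np, cv2
from bench import env, optics, job
from scipy.spatial.transform import Rotation as R
def cloud(c):
    d=c["depth"]; v,u=np.mgrid[:480,:640]
    P=np.stack([(u-c["cx"])/c["fx"]*d,-(v-c["cy"])/c["fy"]*d,-d],-1)
    T=np.array(c["cam_to_world"]); return P@T[:3,:3].T+T[:3,3]
E
python3 - <<'E'
from h import *
s=env.sense(); print(s)
for n in("top","side"):
    c=optics.capture(n); cv2.imwrite(f"pics/{n}0.png",c["color"]); print(n,[k for k in c],c["fx"],c["cx"],np.round(c["cam_to_world"],3).tolist(),(c["depth"]>0).mean())
    np.savez(f"{n}0.npz",**c)
E
```

```text
pics
{'clock': 0.0, 'joint_positions': array([ 9.49218813e+01,  2.34026413e+00,  4.80062075e+00, -3.07149656e-02,
       -9.25598234e+01, -1.91203447e+01]), 'qd': array([-0.03319691,  0.01252676,  0.11087181,  0.11177168, -0.005111  ,
       -0.02907056]), 'joint_efforts': array([-1.41897231e-04, -3.68204963e+01,  3.47418022e+01,  6.93246156e+00,
       -5.43842805e-03,  4.13594023e-06]), 'tcp_pos': array([0.1470422 , 0.58168544, 0.40363208]), 'orientation': array([ 1.79895969e+02, -3.58679167e-03, -1.41971149e+01]), 'force': array([0.15079446, 0.93821127, 0.02957013]), 'torque': array([-0.01158482, -0.00210117, -0.0003036 ]), 'gripper_force': 0.0, 'opening': 0.9971310893107206}
top ['color', 'depth', 'fx', 'fy', 'cx', 'cy', 'cam_to_world'] 494.2132028279078 316.9579257479204 [[-0.032, 0.972, -0.231, 0.276], [-0.999, -0.031, 0.007, 0.008], [-0.0, 0.231, 0.973, 1.123], [0.0, 0.0, 0.0, 1.0]] 0.9959537760416667
side ['color', 'depth', 'fx', 'fy', 'cx', 'cy', 'cam_to_world'] 548.3810331145055 319.2067545862165 [[0.873, 0.358, -0.33, 0.055], [-0.487, 0.664, -0.568, -0.786], [0.015, 0.657, 0.754, 1.103], [0.0, 0.0, 0.0, 1.0]] 0.99599609375
```

View pics/top0.png

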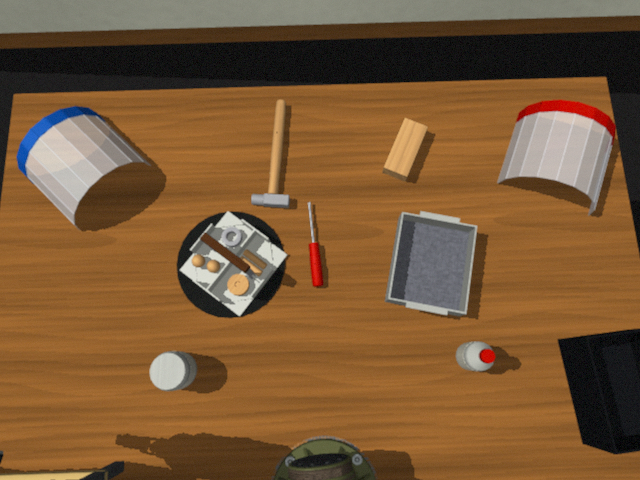

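View pics/side0.png

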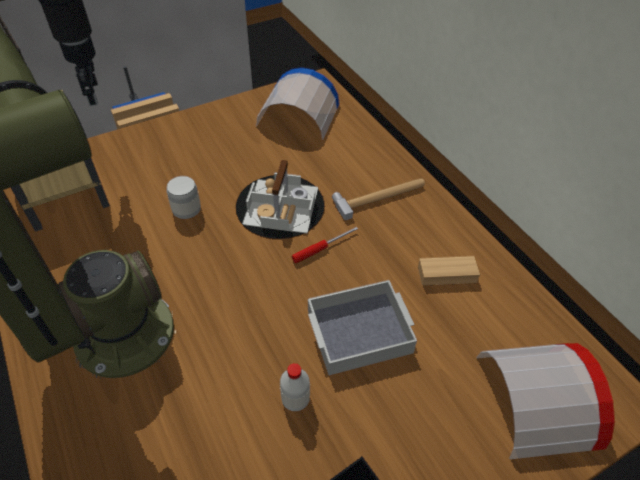

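The top view shows the mat and organiser at about (233,263), with the balls at (205,263) on the organiser's left. The collar is at the top (233,237), the wheel at (238,284), and the tray at (433,263). The screwdriver lies between mat and tray at (315,250). The side view agrees, and the arm blocks neither view.

```bash
python3 - <<'E'
from h import *
S={}
for n in("top","side"):
    c=dict(np.load(f"{n}0.npz")); P=cloud(c); S[n]=(c,P); col=c["color"].astype(int)
    roi=np.zeros((480,640),bool)
    if n=="top": roi[200:330,165:300]=1; t=np.zeros_like(roi); t[200:330,375:490]=1
    else: roi[145:245,225:335]=1; t=np.zeros_like(roi); t[270:380,300:425]=1
    m=roi&(P[...,2]>.108)&(P[...,2]<.14)
    q=P[m]; r=cv2.minAreaRect(q[:,:2].astype(np.float32)*1000); print(n,"bar",m.sum(),r,np.median(q[:,2]),np.percentile(q[:,2],[5,95]))
    m=roi&(P[...,2]>.033)&(P[...,2]<.055)&(col.min(-1)>110)
    q=P[m]; r=cv2.minAreaRect(q[:,:2].astype(np.float32)*1000); print("walls",m.sum(),r,np.median(q[:,2]))
    m=roi&(col.max(-1)<50)&(P[...,2]<.02)
    cn=max(cv2.findContours(m.astype(np.uint8),0,1)[0],key=cv2.contourArea)[:,0]
    h=cv2.convexHull(P[cn[:,1],cn[:,0],:2].astype(np.float32)*1000); print("mat",cv2.fitEllipse(h),cv2.minEnclosingCircle(h))
    m=t&(P[...,2]>.048)&(P[...,2]<.064)
    q=P[m]; r=cv2.minAreaRect(q[:,:2].astype(np.float32)*1000); print("tray",m.sum(),r,np.median(q[:,2]),q.mean(0))
    # balls: wood colour
    hsv=cv2.cvtColor(c["color"],cv2.COLOR_BGR2HSV)
    for (u,v) in ([(198,261),(213,266),(238,284),(233,237)] if n=="top" else []): print(u,v,P[v,u],hsv[v,u])
E
```

```text
top bar 514 ((496.5284423828125, 194.02072143554688), (120.56192016601562, 18.180349349975586), 51.411685943603516) 0.12235856151650737 [0.11865174 0.12535231]
walls 551 ((496.7284851074219, 193.90859985351562), (176.43084716796875, 176.081787109375), 51.70879364013672) 0.04348846667508566
mat ((493.4751281738281, 203.95635986328125), (236.79359436035156, 243.4797821044922), 104.093017578125) ((493.6452941894531, 202.87942504882812), 122.36112213134766)
tray 1168 ((475.1630859375, -252.50497436523438), (170.76504516601562, 221.64520263671875), 77.17474365234375) 0.05516589504428071 [ 0.47351261 -0.25508061  0.05496983]
198 261 [0.49516554 0.26768362 0.03500824] [ 16 131 208]
213 266 [0.48232053 0.23349144 0.03702226] [ 16 132 211]
238 284 [0.44216388 0.17970998 0.02325015] [ 17 132 224]
233 237 [0.5544665  0.19402704 0.00922966] [ 37  13 181]
side bar 273 ((497.7914123535156, 189.57864379882812), (122.9969253540039, 18.638931274414062), 51.63231658935547) 0.121157316595356 [0.11119884 0.12470323]
walls 234 ((499.09698486328125, 191.86572265625), (176.42979431152344, 176.61941528320312), 4.873981475830078) 0.04371834929725027
mat ((437.4003601074219, 114.13690185546875), (45.929439544677734, 151.416259765625), 50.1595344543457) ((439.4093017578125, 121.12387084960938), 78.38030242919922)
tray 1160 ((476.8741455078125, -255.47879028320312), (175.4167938232422, 221.65135192871094), 77.05711364746094) 0.054028368680962724 [ 0.47554298 -0.2590379   0.05385204]
```

```bash
cat >> h.py <<'E'
def rel(p,Rt,p0=None,R0=None):
    s=env.sense(); p0=s["tcp_pos"] if p0 is None else p0
    R0=R.from_euler("xyz",s["orientation"],degrees=True) if R0 is None else R0
    return np.round(R0.inv().apply(np.array(p)-p0)*100,2), np.round((R0.inv()*Rt).as_rotvec(degrees=True),2)
def down(y): return R.from_euler("xyz",[180,0,y],degrees=True)
E
python3 - <<'E'
from h import *
print(rel([.497,.193,.405],down(-128.5),[.147,.582,.405],down(-14.2)))
c=dict(np.load("side0.npz"));P=cloud(c); q=P[365:410,278:312].reshape(-1,3); q=q[(q[:,2]>.03)&(q[:,2]<.2)]; print("glue",np.median(q,0),q.max(0))
c=dict(np.load("top0.npz"));P=cloud(c);col=c["color"].astype(int)
m=(col.max(-1)<50)&(P[...,2]<.02)&(P[...,1]>.05)&(P[...,1]<.35)&(P[...,0]>.35)&(P[...,0]<.65); q=P[m]
print(np.percentile(q[:,:2],[0.2,99.8],axis=0),q[:,:2].min(0),q[:,:2].max(0))
for a in range(0,360,45):
    e=np.array([np.cos(np.radians(a)),np.sin(np.radians(a))]); print(a,np.percentile((q[:,:2]-[.493,.203])@e,99.5).round(4))
E
```

```text
(array([43.47, 29.13,  0.  ]), array([  0. ,  -0. , 114.3]))
glue [ 0.26470964 -0.34184177  0.08802239] [ 0.30047816 -0.3035856   0.13433104]
[[0.37306431 0.07727028]
 [0.61576326 0.32110837]] [0.37268209 0.07698079] [0.61791896 0.32289757]
0 0.1204
45 0.1192
90 0.1175
135 0.118
180 0.1193
225 0.1226
270 0.1234
315 0.1238
```

Request:
{"name": "apply_moves", "arguments": {
  "travel": [
    [1.5,1,0],
    [5,3.4,0],
    [9,6.1,0],
    [13,8.8,0],
    [17.5,11.8,0],
    [22,14.8,0],
    [26.5,17.8,0],
    [31,20.8,0],
    [35.5,23.8,0],
    [39.5,26.5,0],
    [42,28.2,0],
    [43.5,29.1,0]
  ],
  "twist": [
    [0,0,8],
    [0,0,18],
    [0,0,28],
    [0,0,38],
    [0,0,48],
    [0,0,58],
    [0,0,68],
    [0,0,78],
    [0,0,88],
    [0,0,98],
    [0,0,107],
    [0,0,114.3]
  ],
  "hand": 1,
  "newtons": 110
}}

```text
clock: 1.6
tcp_pos: [0.4983, 0.1915, 0.4042]
orientation: [180.0, -0.1, -128.9]
force: [-0.4, -0.5, -0.3]
opening: 1.0
gripper_force: 0.0
```

```bash
python3 - <<'E'
from h import *
s=env.sense(); print(s["tcp_pos"],s["orientation"],s["joint_positions"],s["clock"])
print(rel([.497,.193,.267],down(-128.5)))
E
```

```text
[0.49829462 0.19149738 0.40416452] [ 1.79985753e+02 -5.84176270e-02 -1.28858665e+02] [ 4.26185336e+01 -7.78736757e+00 -4.93167935e+00 -5.43923488e-03
 -9.29155722e+01 -8.14774796e+01] 1.6
(array([-0.05,  0.19, 13.72]), array([ 0.01, -0.06, -0.36]))
```

Request:
{"name": "apply_moves", "arguments": {
  "travel": [
    [0,0.1,2],
    [0,0.1,5],
    [0,0.1,8.5],
    [0,0.1,11.5],
    [0,0.1,13],
    [0,0.1,13.7],
    [0,0.1,13.7],
    [0,0.1,13.7]
  ],
  "twist": [
    [0,0,0],
    [0,0,0],
    [0,0,0],
    [0,0,0],
    [0,0,0],
    [0,0,0],
    [0,0,0],
    [0,0,0]
  ]
}}

```text
clock: 2.6
tcp_pos: [0.497, 0.1937, 0.269]
orientation: [-180.0, 0.1, -128.5]
force: [0.6, -0.3, 0.7]
opening: 0.998
gripper_force: 0.0
```

```bash
python3 - <<'E'
from h import *
c=optics.capture("side"); a=cv2.resize(c["color"][110:260,200:350],(600,600),interpolation=2)
cv2.imwrite("pics/pre.png",a); s=env.sense(); print(s["tcp_pos"],s["orientation"])
E
```

```text
[0.49694337 0.19364058 0.26887837] [-1.79963297e+02  9.48542035e-02 -1.28493362e+02]
```

View pics/pre.png

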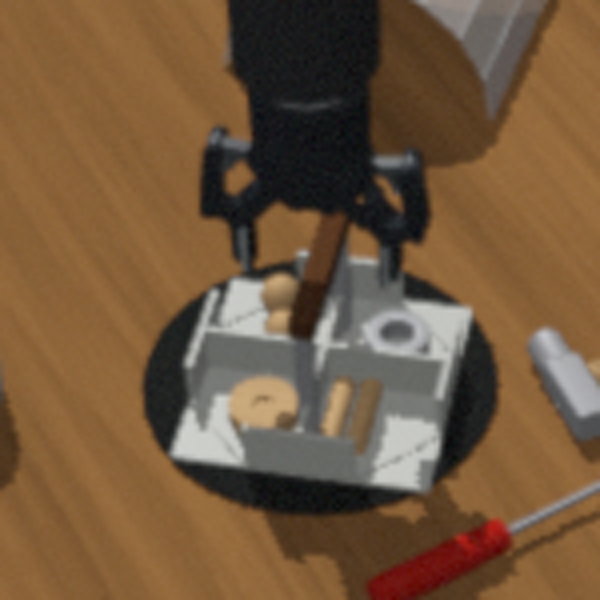

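In the crop the fingers, at (245,260) and (390,270), straddle the bar at (320,270) with clear gaps. The balls sit at (278,300), away from the fingers. I'll close now.

Request:
{"name": "apply_moves", "arguments": {
  "travel": [
    [0,0,0.2],
    [0,0,0.2],
    [0,0,0.2],
    [0,0,0.2],
    [0,0,0.2],
    [0,0,0.2],
    [0,0,0.2],
    [0,0,0.2]
  ],
  "twist": [
    [0,0,0],
    [0,0,0],
    [0,0,0],
    [0,0,0],
    [0,0,0],
    [0,0,0],
    [0,0,0],
    [0,0,0]
  ],
  "hand": -1,
  "newtons": 110
}}

```text
clock: 3.65
tcp_pos: [0.497, 0.1933, 0.2662]
orientation: [-179.9, 0.0, -128.5]
force: [4.2, -3.1, 4.1]
opening: 0.194
gripper_force: 107.4
```

Request:
{"name": "apply_moves", "arguments": {
  "travel": [
    [0,0,-0.3],
    [0,0,-1],
    [0,0,-2],
    [0,0,-3.2],
    [0,0,-4.6],
    [0,0,-6],
    [0,0,-7.5],
    [0,0,-9],
    [0,0,-10.5],
    [0,0,-12],
    [0,0,-13],
    [0,0,-13.4]
  ],
  "twist": [
    [0,0,0],
    [0,0,0],
    [0,0,0],
    [0,0,0],
    [0,0,0],
    [0,0,0],
    [0,0,0],
    [0,0,0],
    [0,0,0],
    [0,0,0],
    [0,0,0],
    [0,0,0]
  ]
}}

```text
clock: 5.15
tcp_pos: [0.4967, 0.1935, 0.4005]
orientation: [-180.0, 0.0, -128.5]
force: [0.2, 0.2, -5.3]
opening: 0.193
gripper_force: 107.5
```

Request:
{"name": "apply_moves", "arguments": {
  "travel": [
    [0.2,-0.15,0],
    [0.6,-0.45,0],
    [1.2,-0.9,0],
    [2,-1.5,0],
    [3,-2.25,0],
    [4.2,-3.15,0],
    [5.4,-4.05,0],
    [6.6,-4.95,0],
    [7.8,-5.85,0],
    [9,-6.75,0],
    [10.2,-7.65,0],
    [11.4,-8.55,0]
  ],
  "twist": [
    [0,0,0],
    [0,0,0],
    [0,0,0],
    [0,0,0],
    [0,0,0],
    [0,0,0],
    [0,0,0],
    [0,0,0],
    [0,0,0],
    [0,0,0],
    [0,0,0],
    [0,0,0]
  ]
}}

```text
clock: 6.65
tcp_pos: [0.4926, 0.0501, 0.3997]
orientation: [-180.0, -0.0, -128.5]
force: [-0.7, -0.0, -4.5]
opening: 0.191
gripper_force: 107.5
```

Request:
{"name": "apply_moves", "arguments": {
  "travel": [
    [1.2,-0.9,0],
    [2.4,-1.8,0],
    [3.6,-2.7,0],
    [4.8,-3.6,0],
    [6,-4.5,0],
    [7.2,-5.4,0],
    [8.4,-6.3,0],
    [9.6,-7.2,0],
    [10.8,-8.1,0],
    [12,-9,0],
    [13.2,-9.9,0],
    [14.4,-10.8,0]
  ],
  "twist": [
    [0,0,0],
    [0,0,0],
    [0,0,0],
    [0,0,0],
    [0,0,0],
    [0,0,0],
    [0,0,0],
    [0,0,0],
    [0,0,0],
    [0,0,0],
    [0,0,0],
    [0,0,0]
  ]
}}

```text
clock: 8.15
tcp_pos: [0.4875, -0.1299, 0.3997]
orientation: [-180.0, -0.0, -128.5]
force: [-0.0, 0.5, -4.8]
opening: 0.192
gripper_force: 107.5
```

Request:
{"name": "apply_moves", "arguments": {
  "travel": [
    [1.2,-0.9,0],
    [2.4,-1.8,0],
    [3.6,-2.7,0],
    [4.8,-3.6,0],
    [6,-4.5,0],
    [7.2,-5.4,0],
    [8.4,-6.3,0],
    [9.6,-7.2,0],
    [10.8,-8.1,0],
    [11.8,-8.85,0],
    [12.6,-9.4,0],
    [13,-9.7,0]
  ],
  "twist": [
    [0,0,0],
    [0,0,0],
    [0,0,0],
    [0,0,0],
    [0,0,0],
    [0,0,0],
    [0,0,0],
    [0,0,0],
    [0,0,0],
    [0,0,0],
    [0,0,0],
    [0,0,0]
  ]
}}

```text
clock: 9.65
tcp_pos: [0.4825, -0.2916, 0.3997]
orientation: [180.0, -0.0, -128.5]
force: [-0.1, 0.7, -5.0]
opening: 0.188
gripper_force: 107.3
```

```bash
python3 - <<'E'
from h import *
a=optics.capture("side"); b=optics.capture("top")
a=cv2.resize(a["color"][180:420,240:480],(400,400)); b=cv2.resize(b["color"][180:380,350:550],(400,400))
cv2.imwrite("pics/over.png",np.hstack([a,b])); s=env.sense(); print(s["tcp_pos"],s["orientation"],s["joint_positions"])
print(rel([.483,-.314,.40],down(-128.5)))
E
```

```text
[ 0.48250737 -0.29132774  0.39964904] [ 1.79992328e+02 -1.13398749e-02 -1.28519837e+02] [-1.07170654e+01 -3.25956288e+00 -1.19402883e+00  6.45644693e-03
 -9.20776099e+01 -2.78025385e+01]
(array([ 1.74, -1.45, -0.03]), array([ 0.01, -0.01, -0.02]))
```

View pics/over.png

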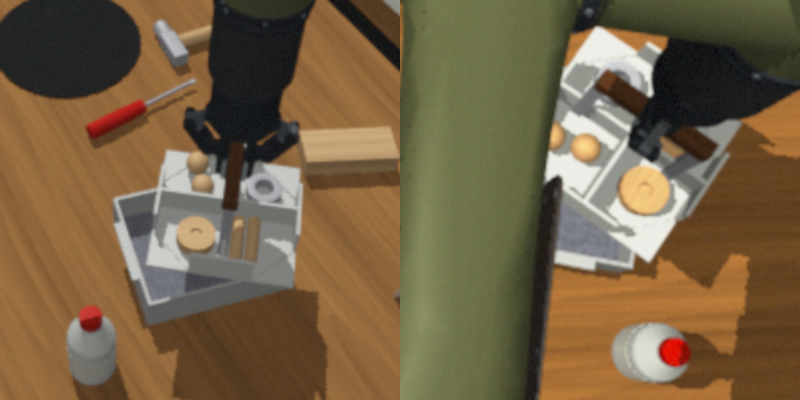

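The view shows the organiser level over the tray, both balls inside their compartment at (200,175) on the left, and the other pieces in place. Next I'll shift a little further back and tilt slowly in stages.

Request:
{"name": "apply_moves", "arguments": {
  "travel": [
    [0.3,-0.25,0],
    [0.9,-0.8,0],
    [1.5,-1.3,0],
    [2,-1.75,0],
    [2.2,-1.95,0],
    [2.2,-1.95,0],
    [1.9,-1.65,0],
    [1.63,-1.38,0.02],
    [1.63,-1.38,0.02],
    [1.63,-1.38,0.02],
    [1.63,-1.38,0.02],
    [1.63,-1.38,0.02]
  ],
  "twist": [
    [0,0,0],
    [0,0,0],
    [0,0,0],
    [0,0,0],
    [0,0,0],
    [0,0,0],
    [1.1,1.1,0],
    [2.1,2.1,0],
    [2.1,2.1,0],
    [2.1,2.1,0],
    [2.1,2.1,0],
    [2.1,2.1,0]
  ]
}}

```text
clock: 11.25
tcp_pos: [0.4832, -0.3125, 0.3995]
orientation: [-177.9, -2.1, -128.5]
force: [0.1, 0.1, -5.1]
opening: 0.19
gripper_force: 107.5
```

```bash
python3 - <<'E'
from h import *
s=env.sense(); print(s["tcp_pos"],s["orientation"])
R0=down(-128.5); a=np.array([1,1,0])/2**.5; bar=np.array([.4831,-.3175,.243])
R3=R0*R.from_rotvec(a*np.radians(3)); p3=bar-.155*R3.apply([0,0,1]); print(p3)
for t in(7,11,15,18,21,24,26,28,30,32,34,36,38,40,42,44):
    Rt=R0*R.from_rotvec(a*np.radians(t)); print(t,*rel(bar-.155*Rt.apply([0,0,1]),Rt,p3,R3))
E
```

```text
[ 0.48318313 -0.31245654  0.39953393] [-177.89981079   -2.10014107 -128.54949992]
[ 0.48218169 -0.30944007  0.39778758]
7 [-0.76  0.76  0.04] [2.83 2.83 0.  ]
11 [-1.53  1.53  0.15] [5.66 5.66 0.  ]
15 [-2.28  2.28  0.34] [8.49 8.49 0.  ]
18 [-2.84  2.84  0.53] [10.61 10.61  0.  ]
21 [-3.39  3.39  0.76] [12.73 12.73  0.  ]
24 [-3.93  3.93  1.03] [14.85 14.85  0.  ]
26 [-4.28  4.28  1.23] [16.26 16.26  0.  ]
28 [-4.63  4.63  1.45] [17.68 17.68  0.  ]
30 [-4.98  4.98  1.69] [19.09 19.09  0.  ]
32 [-5.31  5.31  1.94] [20.51 20.51  0.  ]
34 [-5.64  5.64  2.21] [21.92 21.92  0.  ]
36 [-5.97  5.97  2.5 ] [23.33 23.33  0.  ]
38 [-6.29  6.29  2.8 ] [24.75 24.75  0.  ]
40 [-6.6   6.6   3.12] [26.16 26.16  0.  ]
42 [-6.9   6.9   3.45] [27.58 27.58  0.  ]
44 [-7.19  7.19  3.8 ] [28.99 28.99  0.  ]
```

Request:
{"name": "apply_moves", "arguments": {
  "travel": [
    [-0.2,0.2,0],
    [-0.6,0.6,0.03],
    [-1,1,0.08],
    [-1.5,1.5,0.15],
    [-1.9,1.9,0.24],
    [-2.3,2.3,0.34],
    [-2.7,2.7,0.47],
    [-3,3,0.6],
    [-3.4,3.4,0.76],
    [-3.4,3.4,0.76],
    [-3.4,3.4,0.76],
    [-3.4,3.4,0.76]
  ],
  "twist": [
    [0.7,0.7,0],
    [2.2,2.2,0],
    [3.7,3.7,0],
    [5.6,5.6,0],
    [7.1,7.1,0],
    [8.5,8.5,0],
    [10,10,0],
    [11.3,11.3,0],
    [12.7,12.7,0],
    [12.7,12.7,0],
    [12.7,12.7,0],
    [12.7,12.7,0]
  ]
}}

```text
clock: 12.75
tcp_pos: [0.4778, -0.2652, 0.3897]
orientation: [-164.9, -14.6, -130.5]
force: [-0.4, -0.3, -5.1]
opening: 0.191
gripper_force: 107.7
```

```bash
python3 - <<'E'
from h import *
a=optics.capture("side")
cv2.imwrite("pics/tilt.png",cv2.resize(a["color"][180:420,240:480],(500,500))); s=env.sense(); print(s["tcp_pos"],s["orientation"],s["joint_positions"])
E
```

```text
[ 0.47781726 -0.26522074  0.38965155] [-164.85634395  -14.61712997 -130.47641663] [ -2.43518921 -11.07660236 -17.79879761  20.95958517 -80.5268754
 -39.07372128]
```

View pics/tilt.png

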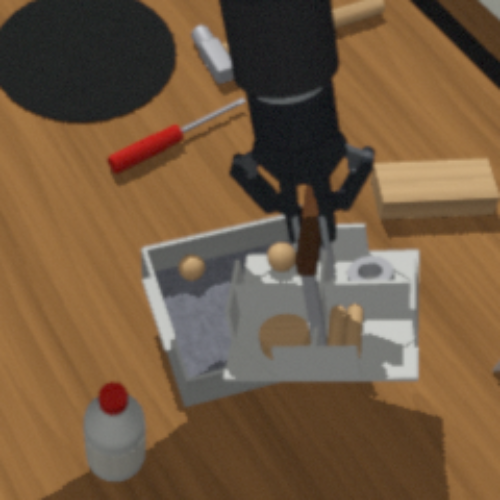

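One ball is already in the tray at (192,268). The other is still on the organiser at (282,256), and the rest are in place. I'll keep tilting.

Request:
{"name": "apply_moves", "arguments": {
  "travel": [
    [-0.4,0.4,0.01],
    [-0.8,0.8,0.04],
    [-1.15,1.15,0.08],
    [-1.5,1.5,0.15],
    [-1.9,1.9,0.24],
    [-2.3,2.3,0.34],
    [-2.65,2.65,0.46],
    [-3,3,0.6],
    [-3.4,3.4,0.76],
    [-3.4,3.4,0.76],
    [-3.4,3.4,0.76],
    [-3.4,3.4,0.76]
  ],
  "twist": [
    [1.4,1.4,0],
    [2.8,2.8,0],
    [4.2,4.2,0],
    [5.7,5.7,0],
    [7.1,7.1,0],
    [8.5,8.5,0],
    [9.9,9.9,0],
    [11.3,11.3,0],
    [12.7,12.7,0],
    [12.7,12.7,0],
    [12.7,12.7,0],
    [12.7,12.7,0]
  ]
}}

```text
clock: 14.3
tcp_pos: [0.4731, -0.2232, 0.3656]
orientation: [-150.3, -26.3, -135.6]
force: [0.7, -0.2, -4.1]
opening: 0.193
gripper_force: 107.8
```

```bash
python3 - <<'E'
from h import *
a=optics.capture("side")
cv2.imwrite("pics/tilt2.png",cv2.resize(a["color"][180:420,240:480],(500,500))); s=env.sense(); print(s["tcp_pos"],s["orientation"],s["joint_positions"])
E
```

```text
[ 0.47306613 -0.22321198  0.36552572] [-150.27920855  -26.32445767 -135.62471243] [  4.36333964 -16.57853991 -33.28445613  40.33910687 -75.72701605
 -54.09460152]
```

View pics/tilt2.png

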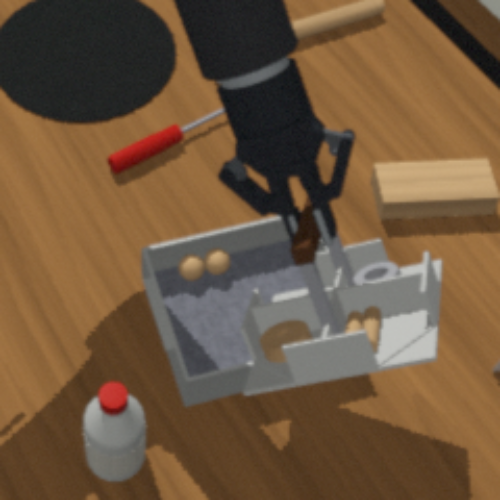

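Both balls now lie in the tray at (192,267) and (218,262). The wheel, dowels and collar are still in their compartments. I'll level out.

Request:
{"name": "apply_moves", "arguments": {
  "travel": [
    [0.4,-0.4,0.01],
    [1.15,-1.15,0.08],
    [1.9,-1.9,0.24],
    [2.65,-2.65,0.46],
    [3.4,-3.4,0.76],
    [4.1,-4.1,1.13],
    [4.8,-4.8,1.57],
    [5.5,-5.5,2.08],
    [6.1,-6.1,2.65],
    [6.6,-6.6,3.12],
    [6.9,-6.9,3.45],
    [6.9,-6.9,3.45]
  ],
  "twist": [
    [-1.4,-1.4,0],
    [-4.2,-4.2,0],
    [-7.1,-7.1,0],
    [-9.9,-9.9,0],
    [-12.7,-12.7,0],
    [-15.6,-15.6,0],
    [-18.4,-18.4,0],
    [-21.2,-21.2,0],
    [-24,-24,0],
    [-26.2,-26.2,0],
    [-27.5,-27.5,0],
    [-27.5,-27.5,0]
  ]
}}

```text
clock: 15.85
tcp_pos: [0.4841, -0.3206, 0.3996]
orientation: [-180.0, -0.0, -128.6]
force: [0.1, -0.3, -4.6]
opening: 0.191
gripper_force: 107.8
```

```bash
python3 - <<'E'
from h import *
s=env.sense(); print(s["tcp_pos"],s["orientation"])
print(rel([.496,.198,.41],down(-128.5)))
# mat, unobstructed; and organiser tilt/offset
for n in("side","top"):
    c=optics.capture(n); P=cloud(c); col=c["color"].astype(int)
    m=(col.max(-1)<60)&(abs(P[...,2])<.015)&(P[...,1]>.04)&(P[...,1]<.36)&(P[...,0]>.33)&(P[...,0]<.66)
    m=cv2.morphologyEx(m.astype(np.uint8),cv2.MORPH_OPEN,np.ones((5,5)))
    cn=max(cv2.findContours(m,0,1)[0],key=cv2.contourArea)[:,0]
    h=cv2.convexHull(P[cn[:,1],cn[:,0],:2].astype(np.float32)*1000); print(n,cv2.fitEllipse(h),cv2.minEnclosingCircle(h))
E
```

```text
[ 0.48411192 -0.32063937  0.39956126] [-1.79994242e+02 -3.99268330e-02 -1.28555521e+02]
(array([-41.3 ,  31.4 ,  -1.08]), array([-0.01, -0.04, -0.06]))
side ((496.6817932128906, 197.61383056640625), (243.71229553222656, 251.94808959960938), 164.90785217285156) ((495.68548583984375, 197.83811950683594), 127.14618682861328)
top ((494.2481689453125, 199.71435546875), (245.1247100830078, 245.64283752441406), 24.584735870361328) ((494.6319274902344, 200.16526794433594), 123.73170471191406)
```

Request:
{"name": "apply_moves", "arguments": {
  "travel": [
    [-0.2,0.15,0],
    [-0.6,0.46,0],
    [-1.3,0.99,0],
    [-2.3,1.75,0],
    [-3.6,2.74,0],
    [-5.1,3.88,0],
    [-6.6,5.02,0],
    [-8.1,6.16,0],
    [-9.6,7.3,0],
    [-11.1,8.44,0],
    [-12.6,9.58,0],
    [-14.1,10.72,0]
  ],
  "twist": [
    [0,0,0],
    [0,0,0],
    [0,0,0],
    [0,0,0],
    [0,0,0],
    [0,0,0],
    [0,0,0],
    [0,0,0],
    [0,0,0],
    [0,0,0],
    [0,0,0],
    [0,0,0]
  ]
}}

```text
clock: 17.45
tcp_pos: [0.4877, -0.1415, 0.3997]
orientation: [-180.0, 0.0, -128.5]
force: [-0.3, 0.9, -3.9]
opening: 0.192
gripper_force: 107.6
```

Request:
{"name": "apply_moves", "arguments": {
  "travel": [
    [-1.5,1.14,0],
    [-3,2.28,0],
    [-4.5,3.42,0],
    [-6,4.56,0],
    [-7.5,5.7,0],
    [-9,6.84,0],
    [-10.5,7.98,0],
    [-12,9.12,0],
    [-13.5,10.26,0],
    [-15,11.4,0],
    [-16.5,12.54,0],
    [-17.9,13.6,0]
  ],
  "twist": [
    [0,0,0],
    [0,0,0],
    [0,0,0],
    [0,0,0],
    [0,0,0],
    [0,0,0],
    [0,0,0],
    [0,0,0],
    [0,0,0],
    [0,0,0],
    [0,0,0],
    [0,0,0]
  ]
}}

```text
clock: 18.95
tcp_pos: [0.4929, 0.083, 0.3995]
orientation: [-180.0, -0.0, -128.5]
force: [0.9, -0.4, -4.2]
opening: 0.195
gripper_force: 107.7
```

Request:
{"name": "apply_moves", "arguments": {
  "travel": [
    [-1.4,1.06,0],
    [-2.8,2.13,0],
    [-4.2,3.2,0],
    [-5.6,4.26,0],
    [-6.9,5.25,0],
    [-8,6.08,0],
    [-8.8,6.7,0],
    [-9.2,7,0],
    [-9.3,7.1,0],
    [-9.3,7.1,0],
    [-9.3,7.1,0]
  ],
  "twist": [
    [0,0,0],
    [0,0,0],
    [0,0,0],
    [0,0,0],
    [0,0,0],
    [0,0,0],
    [0,0,0],
    [0,0,0],
    [0,0,0],
    [0,0,0],
    [0,0,0]
  ]
}}

```text
clock: 20.32
tcp_pos: [0.4953, 0.1984, 0.3997]
orientation: [-180.0, 0.0, -128.5]
force: [0.4, 0.2, -4.9]
opening: 0.191
gripper_force: 107.8
```

```bash
python3 - <<'E'
from h import *
s=env.sense(); print(s["tcp_pos"],s["orientation"])
a=optics.capture("side"); cv2.imwrite("pics/back.png",cv2.resize(a["color"][60:260,180:380],(500,500)))
P=cloud(a);col=a["color"].astype(int)
print(rel([.4955,.199,.2665],down(-128.5)))
E
```

```text
[0.49526606 0.19837721 0.39968906] [-1.79988851e+02  5.07595978e-03 -1.28522494e+02]
(array([-0.06,  0.02, 13.31]), array([-0.01, -0.  , -0.02]))
```

View pics/back.png

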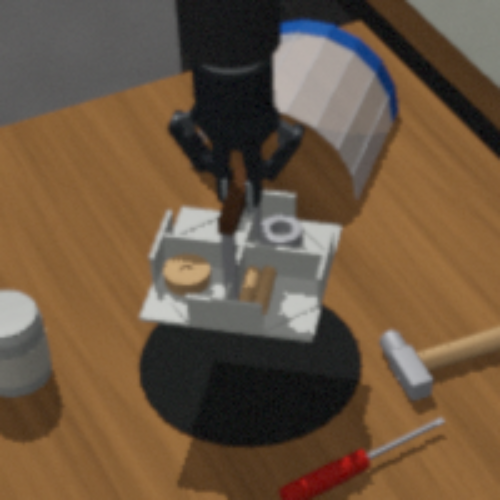

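The organiser hangs level above the mat. The wheel (187,272), dowels (258,288) and collar (282,230) are in their own compartments, and the ball compartment is empty. I'll lower it.

Request:
{"name": "apply_moves", "arguments": {
  "travel": [
    [0,0,0.5],
    [0,0,1.5],
    [0,0,3],
    [0,0,4.5],
    [0,0,6],
    [0,0,7.5],
    [0,0,9],
    [0,0,10.5],
    [0,0,11.7],
    [0,0,12.5],
    [0,0,12.9],
    [0,0,13]
  ],
  "twist": [
    [0,0,0],
    [0,0,0],
    [0,0,0],
    [0,0,0],
    [0,0,0],
    [0,0,0],
    [0,0,0],
    [0,0,0],
    [0,0,0],
    [0,0,0],
    [0,0,0],
    [0,0,0]
  ]
}}

```text
clock: 21.88
tcp_pos: [0.4953, 0.1987, 0.2696]
orientation: [-180.0, 0.0, -128.5]
force: [0.1, 0.5, -4.6]
opening: 0.19
gripper_force: 107.7
```

Request:
{"name": "apply_moves", "arguments": {
  "travel": [
    [0,0,0.1],
    [0,0,0.2],
    [0,0,0.3],
    [0,0,0.3],
    [0,0,0.3]
  ],
  "twist": [
    [0,0,0],
    [0,0,0],
    [0,0,0],
    [0,0,0],
    [0,0,0]
  ]
}}

```text
clock: 22.5
tcp_pos: [0.4953, 0.1987, 0.2666]
orientation: [-180.0, 0.0, -128.5]
force: [-0.1, -0.2, -4.6]
opening: 0.19
gripper_force: 107.7
```

Still carrying the weight, so I'll lower it slightly more.

Request:
{"name": "apply_moves", "arguments": {
  "travel": [
    [0,0,0.05],
    [0,0,0.1],
    [0,0,0.1],
    [0,0,0.1]
  ],
  "twist": [
    [0,0,0],
    [0,0,0],
    [0,0,0],
    [0,0,0]
  ]
}}

```text
clock: 23.0
tcp_pos: [0.4953, 0.1986, 0.2663]
orientation: [-180.0, 0.0, -128.5]
force: [-2.3, -2.1, 2.4]
opening: 0.19
gripper_force: 108.6
```

Contact. Releasing and withdrawing.

Request:
{"name": "apply_moves", "arguments": {
  "travel": [
    [0,0,0],
    [0,0,0],
    [0,0,0],
    [0,0,0],
    [0,0,0],
    [0,0,0]
  ],
  "twist": [
    [0,0,0],
    [0,0,0],
    [0,0,0],
    [0,0,0],
    [0,0,0],
    [0,0,0]
  ],
  "hand": 1
}}

```text
clock: 23.75
tcp_pos: [0.4952, 0.1987, 0.2655]
orientation: [-180.0, -0.0, -128.5]
force: [0.0, -0.2, -0.2]
opening: 0.998
gripper_force: 0.0
```

Request:
{"name": "apply_moves", "arguments": {
  "travel": [
    [0,0,-0.5],
    [0,0,-1.5],
    [0,0,-3],
    [0,0,-5],
    [0,0,-8],
    [0,0,-11],
    [0,0,-14],
    [0,0,-16],
    [0,0,-16],
    [0,0,-16]
  ],
  "twist": [
    [0,0,0],
    [0,0,0],
    [0,0,0],
    [0,0,0],
    [0,0,0],
    [0,0,0],
    [0,0,0],
    [0,0,0],
    [0,0,0],
    [0,0,0]
  ]
}}

```text
clock: 25.0
tcp_pos: [0.4951, 0.1987, 0.4252]
orientation: [180.0, -0.0, -128.5]
force: [0.5, 0.4, -0.2]
opening: 1.004
gripper_force: 0.0
```

```bash
python3 - <<'E'
from h import *
a=optics.capture("side"); cv2.imwrite("pics/end.png",a["color"])
P=cloud(a); q=P[145:245,225:335].reshape(-1,3); m=a["color"][145:245,225:335].reshape(-1,3).min(-1)>110
w=q[m&(q[:,2]>.033)&(q[:,2]<.055)]; print(cv2.minAreaRect(w[:,:2].astype(np.float32)*1000),np.median(w[:,2]))
E
```

```text
((495.53057861328125, 196.58677673339844), (176.66104125976562, 174.1204833984375), 5.883345127105713) 0.043690685026937626
```

View pics/end.png

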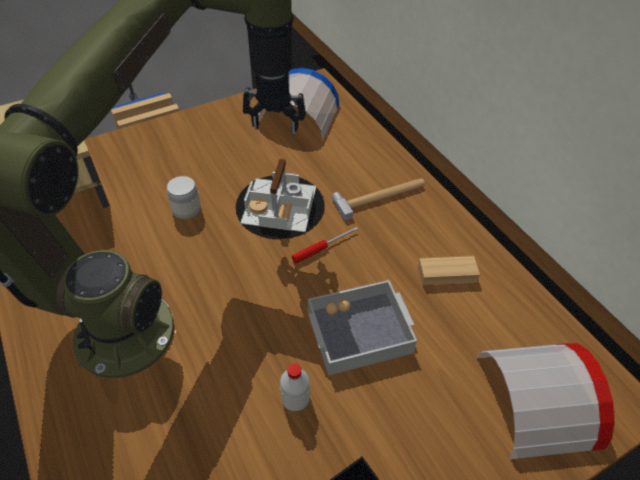

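The organiser stands on its mat at (280,205) with the wheel, dowels and collar inside. Both balls are in the tray at (332,308) and (345,305), the bystanders haven't moved, and the gripper is clear.

```bash
python3 -c "
from bench import job; print(job.sign_off())"
```

```text
the job is handed in; nothing more can be done
None
```

Job handed in (no verdict was returned): the last picture shows both balls in the tray, the organiser upright about 2 mm from the mat's centre with the wheel, dowels and collar in their compartments, and the gripper clear.

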